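# Shut the stamp drawer and hold the magnifier over the stamped nameplate

### The arm

A 6-joint arm with a two-finger parallel gripper is mounted at the origin on the work surface. World frame = base frame: x ahead of the robot, y to its left, z up, the work surface at z = 0. Lengths are in mm, angles in rad, forces in N, time in s.
With the tool pointing down it reaches from about 350 to 725 mm from the base axis. Payload 4.3 kg.
Tool frame: the origin (TCP) lies midway between the tips of the shut fingers; the grasp point (between the pads) lies 19 mm behind it; z points along the fingers, y is the line along which they close (so a half turn about z gives the same grasp; the last joint's range is limited). The gripper opens to 85 mm and grips with 20 to 120 N. Pads are 22 mm wide; open, the fingers measure 114 mm over their backs; the gripper's body (76 mm by 85 mm) begins 54 mm behind the grasp point. The pads swing forward as they close: fully open they stand 13 mm farther back than shut.
Start: joints at [1.133, 0.377, 0.081, 1.274, 0, 1.46], TCP at [185.135, 544.419, 231.329] pointing down, gripper open.
Joint ranges: [-2.72, 2.72], [-0.84, 1.66], [-1.02, 1.22], [-1.77, 2.12], [-1.37, 1.28], [-3.14, 3.14]. Speed limits (rad/s): [2.57, 2.57, 3.14, 3.14, 3.14, 3.14].

### API

Orientations are given as a unit quaternion [w, x, y, z].
In Python, from rig import bot gives the robot as it stands.
- The arm moves only by the tool move_arm, never from a script. Its argument "series" is a list of rows, each an object of numbers: "dx", "dy", "dz": the shift along the tool's x, y, z in mm; "ax", "ay", "az": the turn, a rotation vector about the tool's x, y, z in degrees; "gripper": the opening, from -1 (shut) to 1 (fully open). A call has 1 to 12 rows; each row is the pose to reach, as a shift and turn from the pose commanded when the call began, along the tool's axes at that moment; what a row does not reach only later rows make up. A row lasts 1/10 s, in which the tool goes at most 50 mm and 8.59 degrees, less where a joint would pass 70% of its speed; a pose out of reach is approached as far as the arm can. A call with a gripper value outside its range is refused whole. The fingers move at their own pace and stop on an object; the grip force is fixed at half the most. Time passes only in rows, so rows that repeat a pose let the fingers close. It gives the time, the measured TCP pose, the force, the opening and the grip force at its end, in the units of the state.
- bot.sense(): the state, without advancing time (a new reading comes with each control period).
- bot.grab_frame(name): name is "side" or "top" or "wrist"; returns the picture (420x560x3 uint8, red, green, blue); there is no depth.
- bot.camera_info(name): a dict with "camera_matrix" (3x3 intrinsics, pixels), "R" (3x3) and "t" (3): a world point X has camera coordinates R X + t. Camera axes: x right, y down, z forward; pixel columns grow to the right and rows downward; lengths in mm; the calibration is good to about 2 mm. A picture is of the moment at which its call begins: read the wrist's pose just before it. camera_info takes no time and is no camera call; for the wrist camera it gives the pose at the moment of the call.
- bot.hand_in(): hands the job in; it is judged then, once.
The state is a dict: "time": time; "qpos": joint angles; "qd": joint speeds; "tau": joint torques, N m; "tcp_pos": TCP position; "orientation": TCP orientation; "wrist_force": force on the tool from outside, world axes, zero at the start; "wrist_torque": the same for the moment, N m; "gripper_width": finger opening in mm; "gripper_force": force on a finger pad.
Only numpy, scipy, OpenCV 4.12 (cv2) and the standard library are available. Lean on these libraries where they do the work, as an engineer would, in place of code of your own. Each camera call takes 0.05 s, during which the arm holds its last target. There are 200 camera calls.

### The job

The stamp drawer of the bench shelf has been left pulled out over the nameplate that lies on the rail anvil: push the drawer fully home, until its catch takes it. Then pick up the rectangular magnifier and, without disturbing the rivet can, the stamp box, the hammer or the nameplate, bring it over the nameplate and hold it level about 30 mm above it, lens centred on the row of punch marks and squared up with the plate's length. Finish like that, still gripping the magnifier and holding it still over the plate without touching it, so that the marks can be inspected.

Things in the scene. Friction and masses are not known exactly. Their poses are not given: they have to be found in the camera images.
- stamp_drawer (a joint): the grey steel drawer's travel in m: 0 is fully home, larger is pulled out (at most 0.20). It slides with about 1.5 N of friction. Between 14 and 6 mm before home a ball catch resists with about 3 N more; past 6 mm it draws the drawer in and then keeps it home with about 2.5 N.
- drawer_handle (a point): middle of the drawer's bar handle, 180 mm above the bench: a round horizontal steel bar 110 mm long and 11 mm thick that stands 35 mm out of the drawer's front; it moves with the drawer. Its x axis points into the shelf, the way the drawer is pushed home; its y axis runs along the bar. The drawer's front is 328 mm wide and reaches from 138 to 204 mm above the bench.
- riser: the grey steel bench shelf (fixed) under whose top the drawer runs: 300 mm deep (its x axis, from the front into the shelf), 440 mm wide (y), 220 mm high, origin on the bench under its centre. Bins and a box stand on the rear half of the top, up to 285 mm above the bench.
- rail: the rail anvil (fixed): a 280 mm length of dark steel rail standing on its foot, along its x axis, 108 mm high, foot 108 mm wide, head 62 mm wide; origin on the bench under its centre. The nameplate lies on its head; its +x end is near the shelf's front.
- plate: the nameplate: a loose bright metal plate 110 x 44 x 3 mm lying flat on the rail, long side along its x axis, with a straight row of eight dark punch marks 70 mm long down its middle; origin at the centre of its underside.
- plate_mark (a point): centre of the row of punch marks, on the middle of the plate's top face, 111 mm above the bench; x along the row and the plate's length, z up.
- magnifier: the hand magnifier, white plastic with a clear rectangular lens, 238 mm long, about 220 g, lying flat: origin at the underside below the middle of the handle, x axis from the handle towards the lens, z up.
- magnifier_grip (a point): middle of the magnifier's handle, half-way up (13 mm above its underside). The handle is 115 mm long (along x), 27 mm wide and 26 mm high.
- magnifier_lens (a point): centre of the lens on the underside of its frame, 125 mm along x from the middle of the handle and level with the handle's underside. The frame is 110 mm long (x), 66 mm wide and 16 mm thick; x along its length, z up through the lens.
- rivet_can: open tin can of rivets, 80 mm across, 105 mm high, about 0.8 kg, standing between the magnifier and the rail; origin at the centre of its underside.
- stamp_box: blue plastic box of steel stamps, 86 x 50 mm, 58 mm high, about 0.5 kg; origin at the centre of its underside.
- hammer: ball-pein hammer lying on the bench beyond the magnifier: head 32 mm thick and 83 mm long along its x axis, wooden handle 285 mm long along its -y axis; origin on the bench under the head.

How it is judged:
By the outcome, as a careful person would: the job done as asked, in the order asked, and still so for the second after the job is handed in, while the arm keeps its last pose, push and grip.
It also fails if it takes over 61 s, if anything falls off the work surface, if the arm or the gripper's body presses on something with over 40 N, if the wrist force passes 120 N, or if a joint passes its speed limit or range.

## Working session

There is one attempt and no reset: what is moved stays moved. The work goes in short steps, Python scripts to look and compute and a tool call to move; the robot and the scene stay as the last step left them, time stands still between calls to the robot, and variables do not carry over. Pictures are saved under pics/ and viewed, at most 10 in all, crops included, and the job is handed in when it is done.

Besides the shell and the picture viewer there is one more tool, called after "Call:" as name(argument=value, ...), one argument or row to a line, values as JSON. move_arm: Moves the arm, as the interface text tells. Its arguments: {"type":"object","properties":{"series":{"type":"array","items":{"type":"object","properties":{"dx":{"type":"number"},"dy":{"type":"number"},"dz":{"type":"number"},"ax":{"type":"number"},"ay":{"type":"number"},"az":{"type":"number"},"gripper":{"type":"number"}}}}},"required":["series"]}

```bash
mkdir -p pics
cat > h.py <<'E'
import numpy as np, cv2
from rig import bot
from scipy.spatial.transform import Rotation as Ro
def ray(ci,px,z):
    K=np.array(ci["camera_matrix"]);R=np.array(ci["R"]);t=np.array(ci["t"])
    d=R.T@np.linalg.inv(K)@[px[0],px[1],1];c=-R.T@t
    return c+d*(z-c[2])/d[2]
def proj(ci,X):
    p=np.array(ci["camera_matrix"])@(np.array(ci["R"])@np.array(X,float)+np.array(ci["t"]));return p[:2]/p[2]
def tool():
    s=bot.sense();q=s["orientation"];return np.array(s["tcp_pos"]),Ro.from_quat(np.r_[q[1:],q[0]]).as_matrix(),s
E
python3 - <<'E'
from h import *
for n in("top","side"):
    im=bot.grab_frame(n);cv2.imwrite(f"pics/{n}0.png",cv2.resize(im[...,::-1],(800,600),interpolation=cv2.INTER_CUBIC))
    ci=bot.camera_info(n);R=np.array(ci["R"]);print(n,-R.T@ci["t"],R[2])
p,R,s=tool();print(p,R.round(3),s["time"],s["gripper_width"])
E
```

```text
top [ 435.46767461   43.08223682 1359.67566176] [ 0.12978837  0.00893557 -0.99150145]
side [574.34007702 829.1211643  940.56902838] [ 0.03818042 -0.70653899 -0.70664341]
[184.86337761 543.86105171 230.44729565] [[-0.947  0.322 -0.001]
 [ 0.322  0.947 -0.002]
 [ 0.    -0.002 -1.   ]] 0.1 84.87776862170357
```

View pics/top0.png

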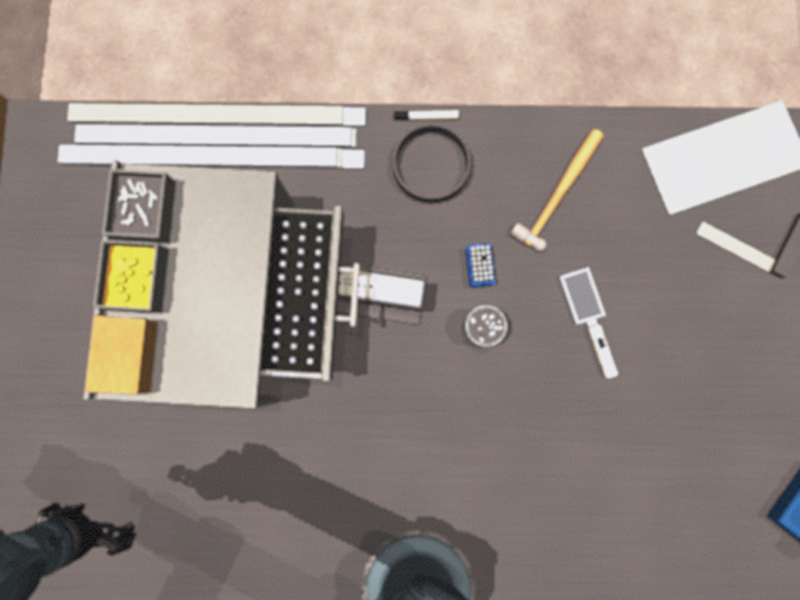

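View pics/side0.png

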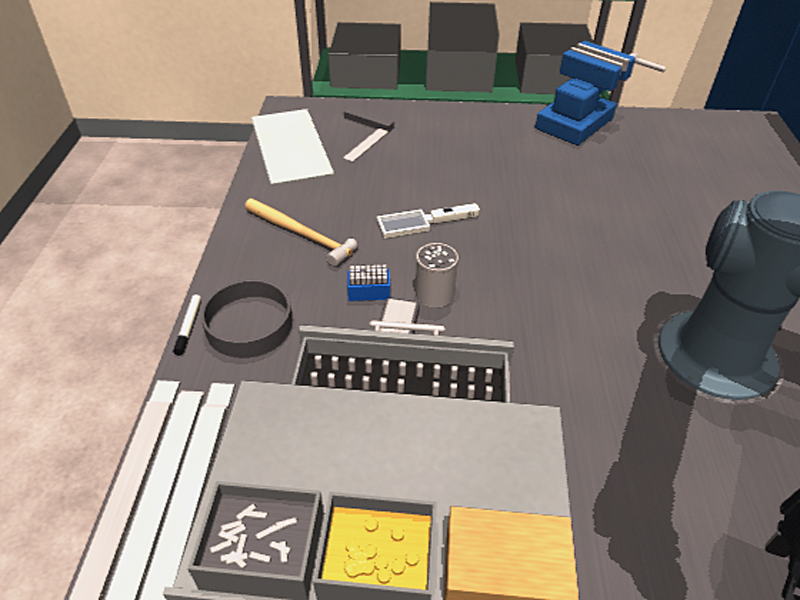

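The top view (800-px scale) shows +x up and +y to the left. The shelf is on the left and its drawer is pulled out to the right, with the bar handle about (354,265)-(351,323). The plate is near (390,290), the can at (487,326), the stamp box at (481,265), the magnifier from (583,296) to (613,376), and the hammer head at (529,237).

Run:
```python
from h import *
T=bot.camera_info("top");S=bot.camera_info("side");k=.7
for n,px,z in [("barA",(354,265),185),("barB",(351,323),185),("frA",(340,207),204),("frB",(327,378),204),("shelfA",(276,172),220),("shelfB",(257,407),220),
 ("plate1",(425,280),111),("plate2",(421,307),111),("plate3",(360,273),111),("plate4",(357,299),111),("can",(487,326),105),("box",(481,265),58),("hamm",(529,237),32),("lens",(583,296),16),("hend",(613,376),24),("hmid",(604,349),26),("hst",(594,321),20)]:
    print("top",n,ray(T,np.array(px)*k,z).round(0))
for n,px,z in [("barA",(373,323),185),("barB",(443,330),185),("lens",(404,222),16),("hend",(478,209),24),("can",(438,255),105),("box",(369,270),58),("platecorner",(388,300),111),("platecorner",(417,304),111)]:
    print("side",n,ray(S,np.array(px)*k,z).round(0))
im=bot.grab_frame("top");M=cv2.resize(im[150:275,170:270],(640,800),interpolation=cv2.INTER_CUBIC)
a=cv2.resize(im[170:240,220:310],(720,560),interpolation=cv2.INTER_CUBIC)
cv2.imwrite("pics/c1.png",a[...,::-1])
b=cv2.resize(im[180:270,380:440],(400,600),interpolation=cv2.INTER_CUBIC)
c=cv2.resize(bot.grab_frame("side")[135:195,255:345],(400,267),interpolation=cv2.INTER_CUBIC)
o=np.zeros((600,800,3),np.uint8);o[:,:400]=b;o[:267,400:]=c
cv2.imwrite("pics/c2.png",o[...,::-1])
```

```text
top barA [641. 133. 185.]
top barB [531. 137. 185.]
top frA [749. 161. 204.]
top frB [428. 177. 204.]
top shelfA [811. 281. 220.]
top shelfB [375. 299. 220.]
top plate1 [625.  -4. 111.]
top plate2 [571.   3. 111.]
top plate3 [638. 127. 111.]
top plate4 [585. 131. 111.]
top can [ 535. -129.  105.]
top box [ 667. -124.   58.]
top hamm [ 734. -231.   32.]
top lens [ 609. -348.   16.]
top hend [ 439. -405.   24.]
top hmid [ 496. -387.   26.]
top hst [ 555. -369.   20.]
side barA [642. 132. 185.]
side barB [531. 140. 185.]
side lens [ 610. -343.   16.]
side hend [ 440. -391.   24.]
side can [ 536. -130.  105.]
side box [ 672. -130.   58.]
side platecorner [626.   5. 111.]
side platecorner [573.  12. 111.]
```

View pics/c2.png

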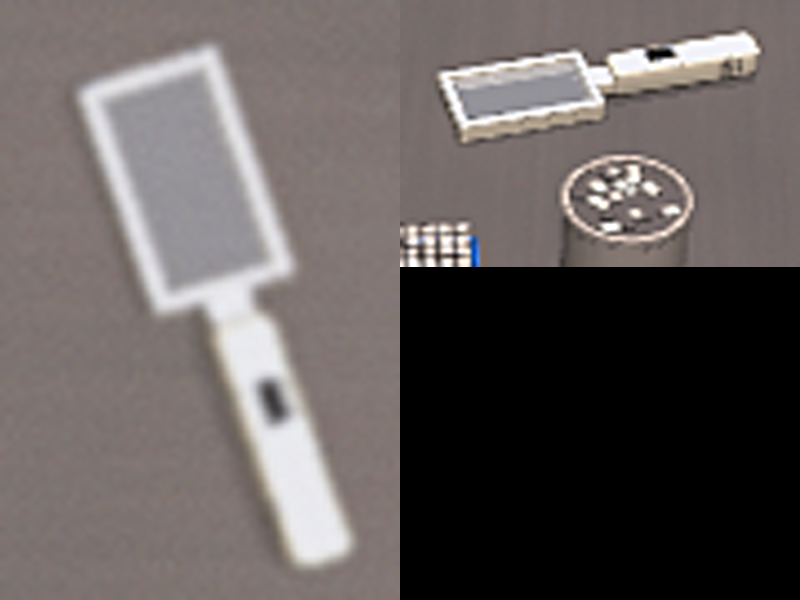

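```bash
cat >> h.py <<'E'
def rel(X,yaw=None,p=None,R=None):
    """tool-frame shift (mm) and az (deg) to world X with tool x heading yaw (deg)"""
    p0,R0,_=tool(); d=R0.T@(np.array(X)-p0)
    if yaw is None: return d.round(1)
    Rt=np.array([[np.cos(np.radians(yaw)),np.sin(np.radians(yaw)),0],[np.sin(np.radians(yaw)),-np.cos(np.radians(yaw)),0],[0,0,-1.]])
    return d.round(1),np.degrees(Ro.from_matrix(R0.T@Rt).as_rotvec()).round(2)
E
python3 - <<'E'
from h import *
print(rel((330,160,290),87.6))
T=bot.camera_info("top")
for q,z in [((80,90),16),((212,47),16),((293,270),16),((160,310),16),((322,557),26),((247,322),26),((241,324),26)]:
    print(ray(T,(380+(q[0]-3.3)/6.667,180+(q[1]-3.3)/6.667),z).round(1))
E
```

```text
(array([-261. , -316.9,  -58.9]), array([-7.000e-02,  4.000e-02,  7.362e+01]))
[ 652.7 -298.2   16. ]
[ 673.7 -359.7   16. ]
[ 570.2 -394.1   16. ]
[ 551.  -332.7   16. ]
[ 439.6 -400.    26. ]
[ 545.2 -369.3   26. ]
[ 544.2 -366.5   26. ]
```

Call:
move_arm(
  series=[
    {"dx": -80,"dy": -100,"dz": -59,"az": 24,"gripper": -1},
    {"dx": -261,"dy": -317,"dz": -59,"az": 73.6,"gripper": -1},
    {"dx": -261,"dy": -317,"dz": -59,"az": 73.6,"gripper": -1},
    {"dx": -261,"dy": -317,"dz": -59,"az": 73.6,"gripper": -1},
    {"dx": -261,"dy": -317,"dz": -59,"az": 73.6,"gripper": -1},
    {"dx": -261,"dy": -317,"dz": -59,"az": 73.6,"gripper": -1},
    {"dx": -261,"dy": -317,"dz": -59,"az": 73.6,"gripper": -1},
    {"dx": -261,"dy": -317,"dz": -59,"az": 73.6,"gripper": -1},
    {"dx": -261,"dy": -317,"dz": -59,"az": 73.6,"gripper": -1},
    {"dx": -261,"dy": -317,"dz": -59,"az": 73.6,"gripper": -1},
    {"dx": -261,"dy": -317,"dz": -59,"az": 73.6,"gripper": -1},
    {"dx": -261,"dy": -317,"dz": -59,"az": 73.6,"gripper": -1},
  ],
)

```text
validation failed for argument at $.se...
```

Run:
```python
from h import *
p,R,s=tool();print(p,R.round(3),np.round(s["qpos"],2))
print(rel((585,95,290),87.6),rel((585,95,168),87.6))
```

```text
[184.95244425 544.02635745 230.69713891] [[-0.947  0.322 -0.001]
 [ 0.322  0.947 -0.001]
 [ 0.    -0.001 -1.   ]] [1.13 0.38 0.08 1.27 0.   1.46]
(array([-523.3, -296.4,  -59. ]), array([-7.000e-02,  4.000e-02,  7.362e+01])) (array([-523.3, -296.2,   63. ]), array([-7.000e-02,  4.000e-02,  7.362e+01]))
```

Call:
move_arm(
  series=[
    {"dx": -80,"dy": -100,"dz": -59,"ax": 0,"ay": 0,"az": 8,"gripper": -1},
    {"dx": -261,"dy": -317,"dz": -59,"ax": 0,"ay": 0,"az": 73.6,"gripper": -1},
  ],
)

```text
time: 0.4
tcp_pos: [218.6, 455.6, 258.1]
orientation: [0.0, 0.305, 0.952, 0.001]
wrist_force: [1.7, -0.6, -0.1]
gripper_width: 59.2
gripper_force: 0.0
```

Run:
```python
from h import *
p,R,s=tool();print(p,s["qd"])
print(rel((330,160,290),87.6))
```

```text
[218.56930748 455.5810281  258.14088685] [-0.78425955 -0.76079028 -0.87978066 -0.1366398  -0.0115477   0.74083423]
(array([-262.5, -175.6,  -32.1]), array([ 9.000e-02, -4.000e-02,  5.684e+01]))
```

Call:
move_arm(
  series=[
    {"dx": -240,"dy": -165,"dz": -25,"ax": 0,"ay": 0,"az": 57,"gripper": -1},
    {"dx": -240,"dy": -165,"dz": -25,"ax": 0,"ay": 0,"az": 57,"gripper": -1},
    {"dx": -240,"dy": -165,"dz": -25,"ax": 0,"ay": 0,"az": 57,"gripper": -1},
    {"dx": -240,"dy": -165,"dz": -25,"ax": 0,"ay": 0,"az": 57,"gripper": -1},
    {"dx": -240,"dy": -165,"dz": -25,"ax": 0,"ay": 0,"az": 57,"gripper": -1},
    {"dx": -240,"dy": -165,"dz": -25,"ax": 0,"ay": 0,"az": 57,"gripper": -1},
    {"dx": -240,"dy": -165,"dz": -25,"ax": 0,"ay": 0,"az": 57,"gripper": -1},
    {"dx": -240,"dy": -165,"dz": -25,"ax": 0,"ay": 0,"az": 57,"gripper": -1},
    {"dx": -240,"dy": -165,"dz": -25,"ax": 0,"ay": 0,"az": 57,"gripper": -1},
    {"dx": -240,"dy": -165,"dz": -25,"ax": 0,"ay": 0,"az": 57,"gripper": -1},
  ],
)

```text
time: 1.4
tcp_pos: [318.0, 182.4, 282.3]
orientation: [-0.0, 0.721, 0.693, -0.0]
wrist_force: [0.1, -0.9, -1.3]
gripper_width: 0.2
gripper_force: 0.0
```

Run:
```python
from h import *
p,R,s=tool();print(p,R.round(3),np.round(s["qpos"],2),s["gripper_width"],s["wrist_force"])
print(rel((585,90,290),87.6),rel((585,90,168),87.6))
```

```text
[317.97687606 182.37101178 282.25574339] [[ 0.038  0.999 -0.   ]
 [ 0.999 -0.038  0.   ]
 [ 0.    -0.    -1.   ]] [ 0.35 -0.06 -0.31  1.32  0.    1.96] 0.24945277177173902 [ 0.148044   -0.87906825 -1.33225179]
(array([-82.1, 270.4,  -7.9]), array([-0.02, -0.  ,  0.21])) (array([-82.1, 270.4, 114.1]), array([-0.02, -0.  ,  0.21]))
```

Call:
move_arm(
  series=[
    {"dx": -82,"dy": 100,"dz": 0,"ax": 0,"ay": 0,"az": 0,"gripper": -1},
    {"dx": -82,"dy": 100,"dz": 0,"ax": 0,"ay": 0,"az": 0,"gripper": -1},
    {"dx": -82,"dy": 270,"dz": 0,"ax": 0,"ay": 0,"az": 0,"gripper": -1},
    {"dx": -82,"dy": 270,"dz": 0,"ax": 0,"ay": 0,"az": 0,"gripper": -1},
    {"dx": -82,"dy": 270,"dz": 0,"ax": 0,"ay": 0,"az": 0,"gripper": -1},
    {"dx": -82,"dy": 270,"dz": 0,"ax": 0,"ay": 0,"az": 0,"gripper": -1},
    {"dx": -82,"dy": 270,"dz": 40,"ax": 0,"ay": 0,"az": 0,"gripper": -1},
    {"dx": -82,"dy": 270,"dz": 80,"ax": 0,"ay": 0,"az": 0,"gripper": -1},
    {"dx": -82,"dy": 270,"dz": 114,"ax": 0,"ay": 0,"az": 0,"gripper": -1},
    {"dx": -82,"dy": 270,"dz": 114,"ax": 0,"ay": 0,"az": 0,"gripper": -1},
    {"dx": -82,"dy": 270,"dz": 114,"ax": 0,"ay": 0,"az": 0,"gripper": -1},
  ],
)

```text
time: 2.5
tcp_pos: [584.1, 89.7, 168.3]
orientation: [-0.001, 0.721, 0.693, -0.001]
wrist_force: [-0.4, -0.1, 0.5]
gripper_width: 0.0
gripper_force: 0.0
```

Run:
```python
from h import *
p,R,s=tool();print(p,s["gripper_width"],s["wrist_force"])
print(rel((586,115,168),87.6))
```

```text
[584.06612125  89.69542714 168.33147644] 0.024582133206918363 [-0.36906412 -0.08122315  0.54575425]
(array([25.4,  0.9,  0.3]), array([-0.11,  0.  ,  0.16]))
```

Call:
move_arm(
  series=[
    {"dx": 15,"dy": 1,"dz": 0,"ax": 0,"ay": 0,"az": 0,"gripper": -1},
    {"dx": 22,"dy": 1,"dz": 0,"ax": 0,"ay": 0,"az": 0,"gripper": -1},
    {"dx": 28,"dy": 1,"dz": 0,"ax": 0,"ay": 0,"az": 0,"gripper": -1},
    {"dx": 34,"dy": 1,"dz": 0,"ax": 0,"ay": 0,"az": 0,"gripper": -1},
    {"dx": 40,"dy": 1,"dz": 0,"ax": 0,"ay": 0,"az": 0,"gripper": -1},
    {"dx": 48,"dy": 1,"dz": 0,"ax": 0,"ay": 0,"az": 0,"gripper": -1},
    {"dx": 56,"dy": 1,"dz": 0,"ax": 0,"ay": 0,"az": 0,"gripper": -1},
    {"dx": 64,"dy": 1,"dz": 0,"ax": 0,"ay": 0,"az": 0,"gripper": -1},
    {"dx": 72,"dy": 1,"dz": 0,"ax": 0,"ay": 0,"az": 0,"gripper": -1},
    {"dx": 80,"dy": 1,"dz": 0,"ax": 0,"ay": 0,"az": 0,"gripper": -1},
    {"dx": 88,"dy": 1,"dz": 0,"ax": 0,"ay": 0,"az": 0,"gripper": -1},
    {"dx": 96,"dy": 1,"dz": 0,"ax": 0,"ay": 0,"az": 0,"gripper": -1},
  ],
)

```text
time: 3.7
tcp_pos: [589.8, 185.2, 168.3]
orientation: [-0.0, 0.722, 0.692, -0.0]
wrist_force: [0.7, -2.4, 0.3]
gripper_width: -0.1
gripper_force: 1.0
```

Call:
move_arm(
  series=[
    {"dx": 6,"dy": 0,"dz": 0,"ax": 0,"ay": 0,"az": 0,"gripper": -1},
    {"dx": 12,"dy": 0,"dz": 0,"ax": 0,"ay": 0,"az": 0,"gripper": -1},
    {"dx": 18,"dy": 0,"dz": 0,"ax": 0,"ay": 0,"az": 0,"gripper": -1},
    {"dx": 24,"dy": 0,"dz": 0,"ax": 0,"ay": 0,"az": 0,"gripper": -1},
    {"dx": 30,"dy": 0,"dz": 0,"ax": 0,"ay": 0,"az": 0,"gripper": -1},
    {"dx": 35,"dy": 0,"dz": 0,"ax": 0,"ay": 0,"az": 0,"gripper": -1},
    {"dx": 38,"dy": 0,"dz": 0,"ax": 0,"ay": 0,"az": 0,"gripper": -1},
  ],
)

```text
time: 4.4
tcp_pos: [591.2, 223.1, 168.3]
orientation: [-0.0, 0.721, 0.692, -0.0]
wrist_force: [0.2, -1.5, 0.1]
gripper_width: -0.1
gripper_force: 0.9
```

Run:
```python
from h import *
p,R,s=tool();print(p,s["wrist_force"])
im=bot.grab_frame("top")[90:310,120:320];c=bot.grab_frame("side")[200:330,200:370]
o=np.zeros((440,800,3),np.uint8);o[:,:400]=cv2.resize(im,(400,440),interpolation=cv2.INTER_CUBIC);o[:306,400:]=cv2.resize(c,(400,306),interpolation=cv2.INTER_CUBIC)
cv2.imwrite("pics/d1.png",o[...,::-1])
```

```text
[591.15342456 223.07697865 168.28345824] [ 0.18176566 -1.54675658  0.08289128]
```

View pics/d1.png

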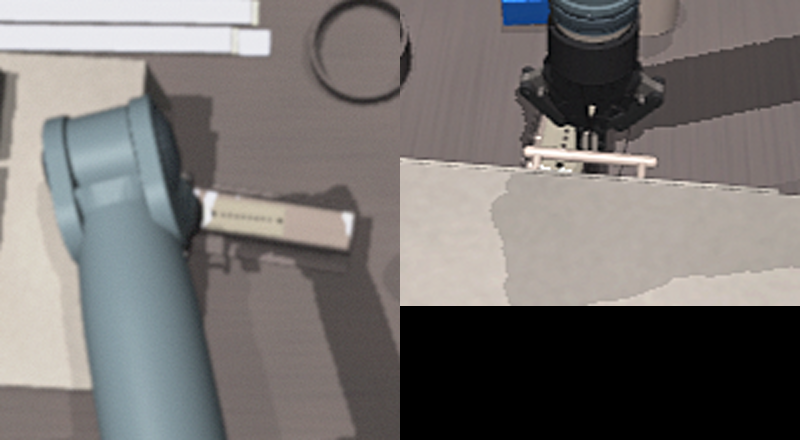

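The drawer is nearly shut. The plate's row of marks is now visible at crop (213,213)-(281,220). I'll push on in small steps until it stops.

Call:
move_arm(
  series=[
    {"dx": 3,"dy": 0,"dz": 0,"ax": 0,"ay": 0,"az": 0,"gripper": -1},
    {"dx": 6,"dy": 0,"dz": 0,"ax": 0,"ay": 0,"az": 0,"gripper": -1},
    {"dx": 8,"dy": 0,"dz": 0,"ax": 0,"ay": 0,"az": 0,"gripper": -1},
    {"dx": 10,"dy": 0,"dz": 0,"ax": 0,"ay": 0,"az": 0,"gripper": -1},
    {"dx": 12,"dy": 0,"dz": 0,"ax": 0,"ay": 0,"az": 0,"gripper": -1},
  ],
)

```text
time: 5.0
tcp_pos: [591.4, 231.7, 168.3]
orientation: [0.002, 0.722, 0.692, -0.002]
wrist_force: [-1.1, -7.8, 1.0]
gripper_width: -0.0
gripper_force: 4.1
```

Call:
move_arm(
  series=[
    {"dx": 2,"dy": 0,"dz": 0,"ax": 0,"ay": 0,"az": 0,"gripper": -1},
    {"dx": 4,"dy": 0,"dz": 0,"ax": 0,"ay": 0,"az": 0,"gripper": -1},
    {"dx": 4,"dy": 0,"dz": 0,"ax": 0,"ay": 0,"az": 0,"gripper": -1},
  ],
)

```text
time: 5.3
tcp_pos: [591.7, 238.3, 168.3]
orientation: [-0.0, 0.722, 0.692, -0.0]
wrist_force: [-0.2, -1.6, -0.4]
gripper_width: -0.2
gripper_force: 0.7
```

Call:
move_arm(
  series=[
    {"dx": 2,"dy": 0,"dz": 0,"ax": 0,"ay": 0,"az": 0,"gripper": -1},
    {"dx": 4,"dy": 0,"dz": 0,"ax": 0,"ay": 0,"az": 0,"gripper": -1},
    {"dx": 6,"dy": 0,"dz": 0,"ax": 0,"ay": 0,"az": 0,"gripper": -1},
    {"dx": 6,"dy": 0,"dz": 0,"ax": 0,"ay": 0,"az": 0,"gripper": -1},
  ],
)

```text
time: 5.7
tcp_pos: [591.8, 240.6, 168.3]
orientation: [0.003, 0.722, 0.692, -0.003]
wrist_force: [-1.9, -13.5, 2.9]
gripper_width: 0.1
gripper_force: 6.6
```

Firm stop at 13.5 N, about 9 mm past the catch peak. Backing off and rising.

Call:
move_arm(
  series=[
    {"dx": -5,"dy": 0,"dz": 0,"ax": 0,"ay": 0,"az": 0,"gripper": -1},
    {"dx": -25,"dy": 0,"dz": 0,"ax": 0,"ay": 0,"az": 0,"gripper": -1},
    {"dx": -65,"dy": 0,"dz": -10,"ax": 0,"ay": 0,"az": 0,"gripper": -1},
    {"dx": -110,"dy": 0,"dz": -40,"ax": 0,"ay": 0,"az": 0,"gripper": -1},
    {"dx": -150,"dy": 0,"dz": -80,"ax": 0,"ay": 0,"az": 0,"gripper": -1},
    {"dx": -195,"dy": 0,"dz": -100,"ax": 0,"ay": 0,"az": 0,"gripper": -1},
    {"dx": -240,"dy": 0,"dz": -110,"ax": 0,"ay": 0,"az": 0,"gripper": 1},
    {"dx": -290,"dy": 0,"dz": -110,"ax": 0,"ay": 0,"az": 0,"gripper": 1},
    {"dx": -340,"dy": 0,"dz": -110,"ax": 0,"ay": 0,"az": 0,"gripper": 1},
    {"dx": -390,"dy": -20,"dz": -110,"ax": 0,"ay": 0,"az": 0,"gripper": 1},
    {"dx": -430,"dy": -40,"dz": -110,"ax": 0,"ay": 0,"az": 0,"gripper": 1},
    {"dx": -430,"dy": -40,"dz": -110,"ax": 0,"ay": 0,"az": 0,"gripper": 1},
  ],
)

```text
time: 6.9
tcp_pos: [533.0, -187.8, 278.6]
orientation: [0.001, 0.724, 0.69, 0.0]
wrist_force: [-0.1, 0.9, 0.2]
gripper_width: 84.8
gripper_force: 0.0
```

Run:
```python
from h import *
p,R,s=tool();print(p,R.round(3),np.round(s["qpos"],2),s["wrist_force"])
im=bot.grab_frame("top")[150:250,150:320]
cv2.imwrite("pics/e1.png",cv2.resize(im,(782,460),interpolation=cv2.INTER_CUBIC)[...,::-1])
print(rel((513,-380,200),198.6),rel((513,-380,200),18.6))
```

```text
[ 533.04966553 -187.78659882  278.63130854] [[ 0.048  0.999  0.001]
 [ 0.999 -0.048 -0.001]
 [-0.001  0.001 -1.   ]] [-0.45  0.35  0.16  1.38 -0.    1.17] [-0.09366776  0.93024495  0.2331033 ]
(array([-195. ,  -12.1,   78.5]), array([ 1.0000e-01,  6.0000e-02, -1.1125e+02])) (array([-195. ,  -12.1,   78.5]), array([ 6.000e-02, -9.000e-02,  6.875e+01]))
```

View pics/e1.png

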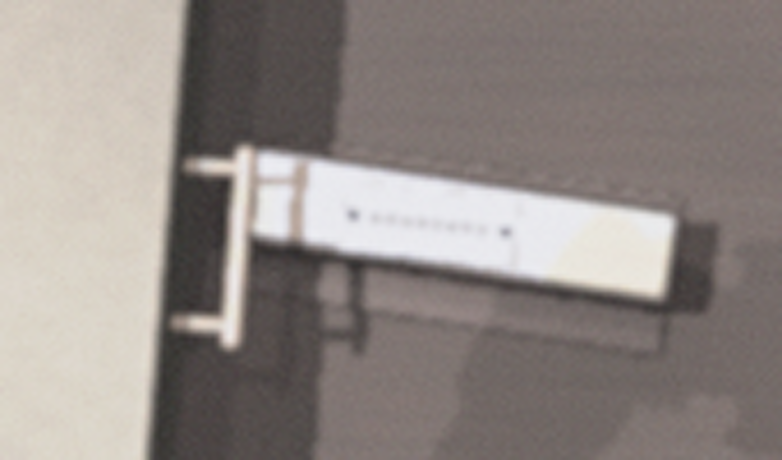

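The drawer is home. The plate's end holes are at crop (352,216) and (505,232), with the punch row between them. I'll refine those positions, and grab a wrist view of the magnifier when I'm above it.

```bash
cat > marks.py <<'E'
from h import *
T=bot.camera_info("top");S=bot.camera_info("side")
for n,ci in(("top",T),("side",S)):
    g=np.mean([cv2.cvtColor(bot.grab_frame(n),cv2.COLOR_RGB2GRAY) for _ in range(6)],0).astype(np.float32)
    bh=cv2.morphologyEx(g,cv2.MORPH_BLACKHAT,np.ones((7,7)))
    pts=[]
    # rectify: top-view of world patch, 2 px/mm at z=111
    W=np.float32([[540,0],[660,0],[660,160],[540,160]])
    src=np.float32([proj(ci,(x,y,111)) for x,y in W])
    dst=np.float32([[0,0],[480,0],[480,640],[0,640]])
    H=cv2.getPerspectiveTransform(src,dst)
    r=cv2.warpPerspective(g,H,(480,640),flags=cv2.INTER_CUBIC)
    cv2.imwrite(f"pics/rect_{n}.png",np.clip(r,0,255).astype(np.uint8))
a=[cv2.imread(f"pics/rect_{n}.png") for n in("top","side")]
o=np.hstack(a);cv2.imwrite("pics/rect.png",cv2.resize(o,(800,533)))
E
python3 marks.py
```

```text
(no output)
```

View pics/rect.png

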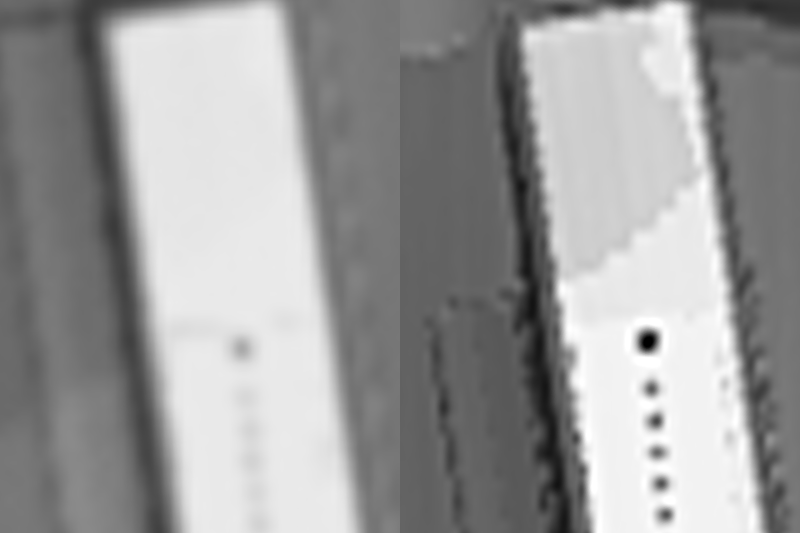

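Call:
move_arm(
  series=[
    {"dx": -50,"dy": -3,"dz": 0,"ax": 0,"ay": 0,"az": 8,"gripper": 1},
    {"dx": -100,"dy": -6,"dz": 10,"ax": 0,"ay": 0,"az": 16,"gripper": 1},
    {"dx": -150,"dy": -9,"dz": 20,"ax": 0,"ay": 0,"az": 24,"gripper": 1},
    {"dx": -195,"dy": -12,"dz": 40,"ax": 0,"ay": 0,"az": 68.7,"gripper": 1},
    {"dx": -195,"dy": -12,"dz": 60,"ax": 0,"ay": 0,"az": 68.7,"gripper": 1},
    {"dx": -195,"dy": -12,"dz": 60,"ax": 0,"ay": 0,"az": 68.7,"gripper": 1},
    {"dx": -195,"dy": -12,"dz": 60,"ax": 0,"ay": 0,"az": 68.7,"gripper": 1},
    {"dx": -195,"dy": -12,"dz": 60,"ax": 0,"ay": 0,"az": 68.7,"gripper": 1},
    {"dx": -195,"dy": -12,"dz": 60,"ax": 0,"ay": 0,"az": 68.7,"gripper": 1},
    {"dx": -195,"dy": -12,"dz": 60,"ax": 0,"ay": 0,"az": 68.7,"gripper": 1},
    {"dx": -195,"dy": -12,"dz": 60,"ax": 0,"ay": 0,"az": 68.7,"gripper": 1},
  ],
)

```text
time: 8.65
tcp_pos: [514.4, -377.8, 218.3]
orientation: [-0.0, 0.986, 0.165, 0.0]
wrist_force: [0.1, -0.9, 0.0]
gripper_width: 85.1
gripper_force: 0.0
```

The side view shows the marks crisply: a hole at (647,341), then punch marks below it. I'll find the blobs numerically and take a wrist picture.

```bash
cat > marks.py <<'E'
from h import *
for n in("top","side"):
    ci=bot.camera_info(n)
    g=np.mean([cv2.cvtColor(bot.grab_frame(n),cv2.COLOR_RGB2GRAY) for _ in range(3)],0).astype(np.float32)
    src=np.float32([proj(ci,(x,y,111)) for x,y in [(540,80),(660,80),(660,230),(540,230)]])
    H=cv2.getPerspectiveTransform(src,np.float32([[0,0],[480,0],[480,600],[0,600]]))
    r=np.clip(cv2.warpPerspective(g,H,(480,600),flags=cv2.INTER_CUBIC),0,255).astype(np.uint8)
    P=cv2.SimpleBlobDetector_Params();P.filterByArea=True;P.minArea=20;P.maxArea=900;P.filterByConvexity=False;P.filterByInertia=False;P.filterByCircularity=False;P.thresholdStep=3;P.minThreshold=20;P.maxThreshold=250;P.minDistBetweenBlobs=20
    b=[(540+k.pt[0]/4,80+k.pt[1]/4,k.size/4) for k in cv2.SimpleBlobDetector_create(P).detect(r)]
    b=sorted([x for x in b if 580<x[0]<630],key=lambda x:x[1])
    print(n);[print("  ",np.round(x,1)) for x in b]
E
python3 marks.py
python3 - <<'E'
from h import *
p,R,s=tool();print(p,R.round(3))
ci=bot.camera_info("wrist");im=bot.grab_frame("wrist");cv2.imwrite("pics/w1.png",im[...,::-1])
import pickle;pickle.dump(ci,open("w1.pkl","wb"))
for X in [(493.4,-386,26),(611.9,-346.2,16),(439,-405,26)]: print(proj(ci,X))
E
```

```text
top
   [625.7  96.6   6.8]
   [612.4 104.6   5.3]
   [613.8 119.3   6. ]
   [582.8 127.5  10.9]
   [615.3 129.2   3.9]
   [615.4 138.    4.6]
   [616.7 147.7   4.8]
   [617.7 157.1   4.6]
   [587.4 159.8   6.6]
   [618.2 166.8   5.7]
   [619.9 176.4   4.7]
   [620.1 185.7   4.4]
   [590.5 197.1   5.7]
   [622.2 200.3   5.4]
side
   [586.4 100.2   2.4]
   [614.3 102.4   6. ]
   [581.5 104.6   5.4]
   [588.3 114.4   2.6]
   [615.3 116.6   4.4]
   [583.3 116.7   4.3]
   [616.6 126.3   4.5]
   [588.7 126.4   3.2]
   [592.3 131.6   2.4]
   [585.  134.7   5.1]
   [617.2 135.8   4.4]
   [593.7 140.6   1.9]
   [587.2 144.8   3.3]
   [618.2 145.1   4.4]
   [594.1 148.    3.4]
   [583.  150.9   2.5]
   [619.5 154.5   4.5]
   [589.  157.3   5.4]
   [595.7 162.4   2.4]
   [619.9 163.9   4.3]
   [590.8 169.2   3.4]
   [621.2 173.2   4.7]
   [597.3 173.9   2. ]
   [592.4 180.1   4.5]
   [622.2 183.2   4.9]
   [596.1 192.6   3.4]
   [622.9 195.6   4.6]
   [610.3 195.7   3.9]
   [618.5 209.3   7.5]
   [591.2 210.5   6.9]
[ 514.38956716 -377.86952265  218.38065222] [[ 0.946  0.325  0.   ]
 [ 0.325 -0.946  0.   ]
 [ 0.    -0.    -1.   ]]
[277.26760871 200.52599442]
[278.09888301  60.56990331]
[277.6199018  255.73388898]
```

View pics/w1.png

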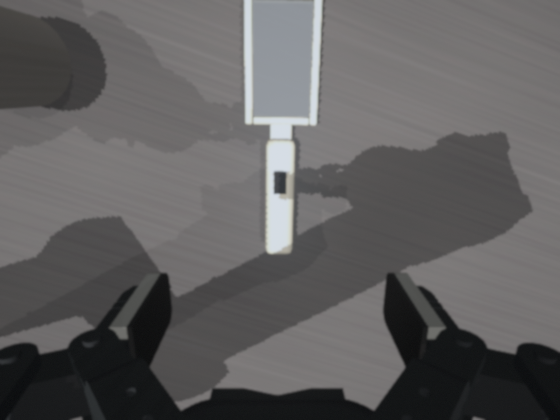

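The wrist view shows the handle running from (281,140) to (279,253), centred between the open fingers.

Run:
```python
from h import *
import pickle;ci=pickle.load(open("w1.pkl","rb"))
g=cv2.cvtColor(cv2.imread("pics/w1.png"),cv2.COLOR_BGR2GRAY)
# handle blob at z=26
m=(g>150).astype(np.uint8);n,l=cv2.connectedComponents(m)
for y in (10,60,100,150,165,205,225,240):
    x=np.flatnonzero(m[y,200:360])+200
    if len(x): print(y,x[0],x[-1],ray(ci,((x[0]+x[-1])/2,y),26 if y>135 else 16).round(1))
print(ray(ci,(280,140),26),ray(ci,(280,253),26),ray(ci,(280,124),16))
print(rel((512,-379,70),18.6))
```

```text
10 244 321 [ 650.7 -336.8   16. ]
60 244 319 [ 613.3 -348.9   16. ]
100 245 317 [ 581.3 -359.5   16. ]
150 266 294 [ 539.8 -372.8   26. ]
165 266 293 [ 526.5 -376.8   26. ]
205 266 292 [ 489.7 -389.    26. ]
225 266 292 [ 470.4 -395.6   26. ]
240 265 291 [ 455.2 -399.8   26. ]
[ 548.34233117 -369.80233023   26.        ] [ 442.59456251 -406.27726175   26.        ] [ 560.96509145 -365.5305095    16.        ]
(array([ -2.6,   0.3, 148.4]), array([-0.  , -0.  ,  0.33]))
```

Call:
move_arm(
  series=[
    {"dx": -1,"dy": 2.7,"dz": 45,"ax": 0,"ay": 0,"az": 0.9,"gripper": 1},
    {"dx": -1,"dy": 2.7,"dz": 90,"ax": 0,"ay": 0,"az": 0.9,"gripper": 1},
    {"dx": -1,"dy": 2.7,"dz": 130,"ax": 0,"ay": 0,"az": 0.9,"gripper": 1},
    {"dx": -1,"dy": 2.7,"dz": 160,"ax": 0,"ay": 0,"az": 0.9,"gripper": 1},
    {"dx": -1,"dy": 2.7,"dz": 185,"ax": 0,"ay": 0,"az": 0.9,"gripper": 1},
    {"dx": -1,"dy": 2.7,"dz": 200,"ax": 0,"ay": 0,"az": 0.9,"gripper": 1},
    {"dx": -1,"dy": 2.7,"dz": 208,"ax": 0,"ay": 0,"az": 0.9,"gripper": 1},
    {"dx": -1,"dy": 2.7,"dz": 213,"ax": 0,"ay": 0,"az": 0.9,"gripper": 1},
    {"dx": -1,"dy": 2.7,"dz": 213,"ax": 0,"ay": 0,"az": 0.9,"gripper": 1},
    {"dx": -1,"dy": 2.7,"dz": 213,"ax": 0,"ay": 0,"az": 0.9,"gripper": 1},
  ],
)

```text
time: 10.0
tcp_pos: [515.0, -381.3, 6.4]
orientation: [0.001, 0.988, 0.157, 0.001]
wrist_force: [-1.3, 0.1, -0.2]
gripper_width: 85.9
gripper_force: 0.0
```

Call:
move_arm(
  series=[
    {"dx": 0,"dy": 0,"dz": 4,"ax": 0,"ay": 0,"az": 0,"gripper": 0.2},
    {"dx": 0,"dy": 0,"dz": 4,"ax": 0,"ay": 0,"az": 0,"gripper": -0.1},
    {"dx": 0,"dy": 0,"dz": 4,"ax": 0,"ay": 0,"az": 0,"gripper": -0.25},
    {"dx": 0,"dy": 0,"dz": 4,"ax": 0,"ay": 0,"az": 0,"gripper": -1},
    {"dx": 0,"dy": 0,"dz": 4,"ax": 0,"ay": 0,"az": 0,"gripper": -1},
    {"dx": 0,"dy": 0,"dz": 4,"ax": 0,"ay": 0,"az": 0,"gripper": -1},
    {"dx": 0,"dy": 0,"dz": 4,"ax": 0,"ay": 0,"az": 0,"gripper": -1},
    {"dx": 0,"dy": 0,"dz": 4,"ax": 0,"ay": 0,"az": 0,"gripper": -1},
  ],
)

```text
time: 10.8
tcp_pos: [514.6, -381.0, 1.8]
orientation: [0.0, 0.988, 0.157, 0.0]
wrist_force: [-0.7, 0.2, 3.8]
gripper_width: 26.3
gripper_force: 60.8
```

Gripped (26.3 mm, 61 N). Lifting straight up.

Call:
move_arm(
  series=[
    {"dx": 0,"dy": 0,"dz": -5,"ax": 0,"ay": 0,"az": 0,"gripper": -1},
    {"dx": 0,"dy": 0,"dz": -15,"ax": 0,"ay": 0,"az": 0,"gripper": -1},
    {"dx": 0,"dy": 0,"dz": -30,"ax": 0,"ay": 0,"az": 0,"gripper": -1},
    {"dx": 0,"dy": 0,"dz": -50,"ax": 0,"ay": 0,"az": 0,"gripper": -1},
    {"dx": 0,"dy": 0,"dz": -75,"ax": 0,"ay": 0,"az": 0,"gripper": -1},
    {"dx": 0,"dy": 0,"dz": -100,"ax": 0,"ay": 0,"az": 0,"gripper": -1},
    {"dx": 0,"dy": 0,"dz": -130,"ax": 0,"ay": 0,"az": 0,"gripper": -1},
    {"dx": 0,"dy": 0,"dz": -160,"ax": 0,"ay": 0,"az": 0,"gripper": -1},
    {"dx": 0,"dy": 0,"dz": -185,"ax": 0,"ay": 0,"az": 0,"gripper": -1},
    {"dx": 0,"dy": 0,"dz": -200,"ax": 0,"ay": 0,"az": 0,"gripper": -1},
    {"dx": 0,"dy": 0,"dz": -200,"ax": 0,"ay": 0,"az": 0,"gripper": -1},
    {"dx": 0,"dy": 0,"dz": -200,"ax": 0,"ay": 0,"az": 0,"gripper": -1},
  ],
)

```text
time: 12.0
tcp_pos: [514.2, -380.6, 201.1]
orientation: [-0.0, 0.988, 0.157, -0.0]
wrist_force: [0.0, 1.1, -1.7]
gripper_width: 25.5
gripper_force: 60.3
```

Run:
```python
from h import *
p,R,s=tool();print(p,R.round(3),np.round(s["qpos"],2),s["wrist_force"],s["wrist_torque"],s["gripper_width"])
im=np.hstack([bot.grab_frame("wrist"),bot.grab_frame("side")[40:260,250:390].repeat(2,0).repeat(2,1)[:420]]);cv2.imwrite("pics/w2.png",cv2.resize(im,(800,400))[...,::-1])
# lens offset from TCP in mag frame: lens at grip+ (125-20)
d=np.array([np.cos(np.radians(84.4)),np.sin(np.radians(84.4))])
t=np.array([617.8,151.2])-105*d;print(t,rel((*t,201),84.4))
```

```text
[ 514.1690573  -380.61752388  201.14396706] [[ 0.951  0.309 -0.   ]
 [ 0.309 -0.951  0.   ]
 [-0.    -0.    -1.   ]] [-0.74  0.52  0.23  1.28  0.    2.09] [ 0.03107674  1.13919639 -1.71313217] [0.04152288 0.05966166 0.02039606] 25.517430663386314
[607.55379553  46.701123  ] (array([ 221.5, -376.7,   -0.6]), array([-1.800e-01, -1.000e-02, -6.638e+01]))
```

View pics/w2.png

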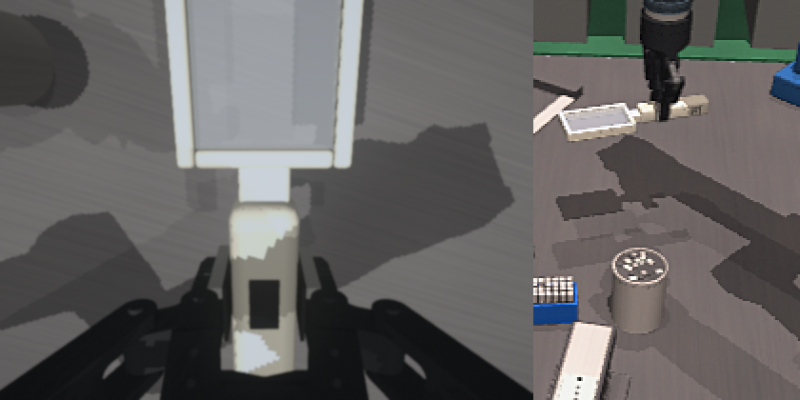

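The magnifier is held squarely, with the lens ahead of the fingers. I'll carry it high over the can and box to the plate.

Call:
move_arm(
  series=[
    {"dx": 7,"dy": -11,"dz": 0,"ax": 0,"ay": 0,"az": -2,"gripper": -1},
    {"dx": 22,"dy": -38,"dz": 0,"ax": 0,"ay": 0,"az": -7,"gripper": -1},
    {"dx": 42,"dy": -72,"dz": 0,"ax": 0,"ay": 0,"az": -13,"gripper": -1},
    {"dx": 64,"dy": -109,"dz": 0,"ax": 0,"ay": 0,"az": -19,"gripper": -1},
    {"dx": 86,"dy": -147,"dz": 0,"ax": 0,"ay": 0,"az": -26,"gripper": -1},
    {"dx": 108,"dy": -185,"dz": 0,"ax": 0,"ay": 0,"az": -32.5,"gripper": -1},
    {"dx": 131,"dy": -222,"dz": 0,"ax": 0,"ay": 0,"az": -39,"gripper": -1},
    {"dx": 153,"dy": -260,"dz": 0,"ax": 0,"ay": 0,"az": -46,"gripper": -1},
    {"dx": 175,"dy": -298,"dz": 0,"ax": 0,"ay": 0,"az": -52.5,"gripper": -1},
    {"dx": 195,"dy": -331,"dz": 0,"ax": 0,"ay": 0,"az": -58.5,"gripper": -1},
    {"dx": 211,"dy": -359,"dz": 0,"ax": 0,"ay": 0,"az": -63,"gripper": -1},
    {"dx": 221,"dy": -376.5,"dz": 0,"ax": 0,"ay": 0,"az": -66.4,"gripper": -1},
  ],
)

```text
time: 13.3
tcp_pos: [607.1, 49.3, 200.4]
orientation: [-0.001, 0.738, 0.675, -0.0]
wrist_force: [-0.0, -0.0, -1.3]
gripper_width: 25.8
gripper_force: 60.2
```

Call:
move_arm(
  series=[
    {"dx": 0,"dy": 0,"dz": 10,"ax": 0,"ay": 0,"az": 0,"gripper": -1},
    {"dx": 0,"dy": 0,"dz": 20,"ax": 0,"ay": 0,"az": 0,"gripper": -1},
    {"dx": 0,"dy": 0,"dz": 30,"ax": 0,"ay": 0,"az": 0,"gripper": -1},
    {"dx": 0,"dy": 0,"dz": 38,"ax": 0,"ay": 0,"az": 0,"gripper": -1},
    {"dx": 0,"dy": 0,"dz": 43,"ax": 0,"ay": 0,"az": 0,"gripper": -1},
    {"dx": 0,"dy": 0,"dz": 43,"ax": 0,"ay": 0,"az": 0,"gripper": -1},
    {"dx": 0,"dy": 0,"dz": 43,"ax": 0,"ay": 0,"az": 0,"gripper": -1},
  ],
)

```text
time: 14.0
tcp_pos: [608.0, 45.2, 158.5]
orientation: [0.0, 0.741, 0.672, 0.0]
wrist_force: [0.3, 0.1, -1.9]
gripper_width: 26.1
gripper_force: 60.2
```

Run:
```python
from h import *
p,R,s=tool();print(s["time"],p,R.round(3),s["wrist_force"],s["gripper_width"])
t=bot.camera_info("top");sd=bot.camera_info("side")
d=np.array([np.cos(np.radians(84.4)),np.sin(np.radians(84.4)),0]);n=np.array([d[1],-d[0],0])
c=p+105*d;c[2]=p[2]-1.8+16
def crop(nm,ci):
    g=bot.grab_frame(nm);u,v=proj(ci,c).astype(int)
    x0,y0=u-45,v-45;print(nm,x0,y0)
    for a in(-55,55):
        for b in(-33,33): print(a,b,((proj(ci,c+a*d+b*n)-[x0,y0]+.5)*4.44).round(0))
    return cv2.resize(g[y0:y0+90,x0:x0+90],(400,400),interpolation=cv2.INTER_CUBIC)
o=np.hstack([crop("top",t),crop("side",sd)]);cv2.imwrite("pics/f1.png",o[...,::-1])
```

```text
14.0 [608.00528938  45.23720573 158.52430701] [[ 0.098  0.995  0.   ]
 [ 0.995 -0.098  0.   ]
 [ 0.     0.    -1.   ]] [ 0.27061836  0.11980084 -1.93306983] 26.056888997319604
top 196 149
-55 -33 [289. 267.]
-55 33 [301. 161.]
55 -33 [111. 247.]
55 33 [124. 142.]
side 225 191
-55 -33 [285. 133.]
-55 33 [161. 118.]
55 -33 [255. 294.]
55 33 [122. 278.]
```

View pics/f1.png

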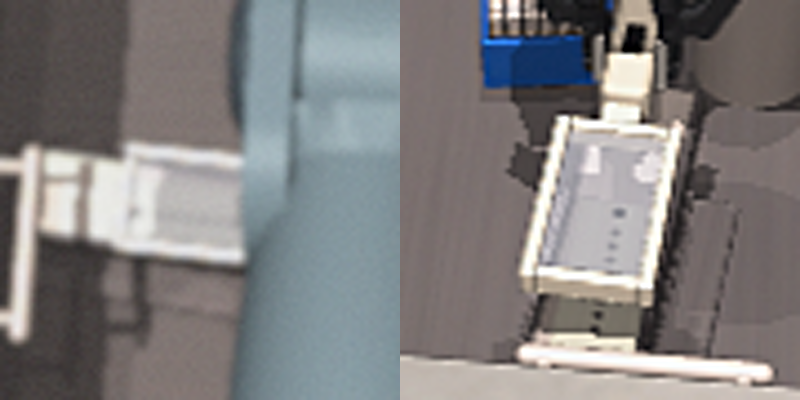

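The lens sits over the marks, with the frame near crop (122..285, 118..285) in the side view. It matches the level-hold prediction to within a few mm. Next I'll check pitch numerically in the wrist and side images.

```bash
cat > lev.py <<'E'
from h import *
from scipy.optimize import least_squares
p,R,s=tool();ci=bot.camera_info("wrist");g=cv2.cvtColor(bot.grab_frame("wrist"),cv2.COLOR_RGB2GRAY)
def pt(a,b,h,pitch,off=105,dz=0,yaw=0,roll=0,dy=0): # mag coords from TCP-grip: a along x from lens centre, b along tool y, h above underside
    v=Ro.from_euler("zyx",[yaw,pitch,roll],degrees=True).apply([off+a,b+dy,0-(h-14)])
    return p+R@(v+[0,0,1.8-14+dz])   # rotate about grip centre (14 up); tool z down; underside 1.8 below TCP => +1.8
for pitch in(-3,0,3):
    print(pitch,[proj(ci,pt(a,b,16,pitch)).round(0).tolist() for a,b in((-55,-33),(-55,33),(0,-33),(0,33))])
for v in(0,40,80,120,150,170): 
    x=np.flatnonzero(g[v,100:460]>175)+100; print(v,x[:1],x[-1:])
for u in(210,240,330): 
    y=np.flatnonzero(g[100:230,u]>175)+100; print("col",u,y[:1],y[-1:])
E
python3 lev.py
python3 - <<'E'
from h import *
T=bot.camera_info("top");S=bot.camera_info("side")
def tri(a,b):
    P=[np.array(c["camera_matrix"])@np.c_[np.array(c["R"]),np.array(c["t"])] for c in(T,S)]
    X=cv2.triangulatePoints(P[0],P[1],np.float64(a),np.float64(b));return (X[:3]/X[3]).ravel().round(1)
print(tri((196+128/4.44-.5,149+143/4.44-.5),(225+122/4.44-.5,191+270/4.44-.5)))
E
```

```text
-3 [[183.0, 167.0], [365.0, 167.0], [172.0, -1.0], [374.0, -1.0]]
0 [[181.0, 169.0], [366.0, 169.0], [167.0, -5.0], [379.0, -5.0]]
3 [[179.0, 171.0], [368.0, 171.0], [162.0, -8.0], [384.0, -9.0]]
0 [175] [378]
40 [178] [375]
80 [181] [372]
120 [184] [370]
150 [186] [367]
170 [188] [366]
col 210 [159] [173]
col 240 [159] [221]
col 330 [159] [173]
[656.1 198.7 175.3]
```

Pitch is about 0°, and the lens is 1–2 mm off the nominal spot in the hand. Making the final fine shift and lowering to 30 mm.

Call:
move_arm(
  series=[
    {"dx": 1,"dy": -0.6,"dz": 4,"ax": 0,"ay": 0,"az": 0,"gripper": -1},
    {"dx": 2,"dy": -1.2,"dz": 8,"ax": 0,"ay": 0,"az": 0,"gripper": -1},
    {"dx": 3,"dy": -1.9,"dz": 12,"ax": 0,"ay": 0,"az": 0,"gripper": -1},
    {"dx": 3,"dy": -1.9,"dz": 15,"ax": 0,"ay": 0,"az": 0,"gripper": -1},
    {"dx": 3,"dy": -1.9,"dz": 15,"ax": 0,"ay": 0,"az": 0,"gripper": -1},
    {"dx": 3,"dy": -1.9,"dz": 15,"ax": 0,"ay": 0,"az": 0,"gripper": -1},
    {"dx": 3,"dy": -1.9,"dz": 15,"ax": 0,"ay": 0,"az": 0,"gripper": -1},
    {"dx": 3,"dy": -1.9,"dz": 15,"ax": 0,"ay": 0,"az": 0,"gripper": -1},
  ],
)

```text
time: 14.95
tcp_pos: [606.6, 48.8, 143.6]
orientation: [0.0, 0.741, 0.672, 0.0]
wrist_force: [-0.1, -0.9, -2.1]
gripper_width: 26.1
gripper_force: 60.2
```

Run:
```python
from h import *
p,R,s=tool();print(s["time"],p,R.round(3),s["wrist_force"],s["gripper_width"],np.abs(s["qd"]).max())
ci=bot.camera_info("side");d=R[:,0];n=R[:,1];c=p+103.5*d+1.3*n;c[2]=p[2]-1.8+16
g=bot.grab_frame("side")[165:315,180:380];o=cv2.resize(g,(800,600),interpolation=cv2.INTER_CUBIC)
f=lambda X:tuple(int(v) for v in (proj(ci,X)-[180,165]+.5)*4)
for a in(-55,55):
    for b in(-33,33): cv2.drawMarker(o,f(c+a*d+b*n),(255,0,0),cv2.MARKER_CROSS,10,1)
m=np.array([618.7,149.9,111]);e=np.array([.094,.9956,0])
for a in(-35,0,35): cv2.drawMarker(o,f(m+a*e),(0,160,0),cv2.MARKER_CROSS,10,1)
cv2.imwrite("pics/g1.png",o[...,::-1])
```

```text
14.95 [606.55215213  48.79876694 143.63635746] [[ 0.097  0.995  0.001]
 [ 0.995 -0.097  0.   ]
 [ 0.     0.    -1.   ]] [-0.13544639 -0.91957942 -2.0803643 ] 26.104569651176448 0.0025630962938714935
```

View pics/g1.png

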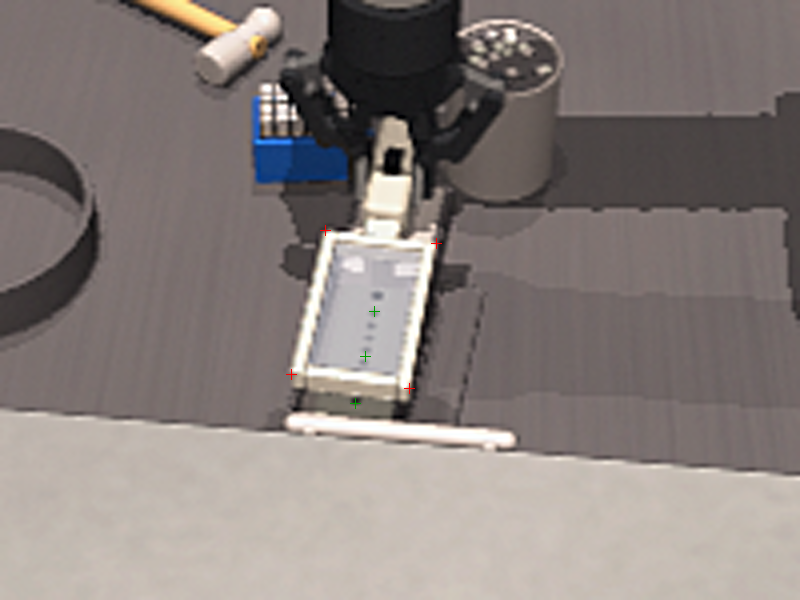

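The frame corners match the predicted level pose within 2–3 mm. The drawer is shut, the can, box and hammer are in place, and the arm is still.

```bash
python3 -c "
from rig import bot
print(bot.hand_in())"
```

```text
the job is handed in; nothing more can be done
None
```

I pushed the drawer fully home past its catch, and handed the job in with the magnifier gripped and held still over the punch marks. By my measurements it is level, squared with the plate, about 30 mm above it and centred to within 2–3 mm.

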